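# Unhook the amber bottle from its keyhole rack

## Robot

A 6-joint arm with a two-finger parallel gripper is mounted at the origin on the work surface. World frame = base frame: x ahead of the robot, y to its left, z up, the work surface at z = 0. Lengths are in mm, angles in rad, forces in N, time in s.
With the tool pointing down it reaches from about 425 to 1125 mm from the base axis. Payload 14.9 kg.
Tool frame: the origin (TCP) lies at the very end of the fingers, on their centre line; the grasp point (between the pads) lies 19 mm behind it; z points along the fingers, y is the direction in which the jaws open and shut (so a half turn about z gives the same grasp; the last joint's range is limited). The gripper opens to 91 mm and grips with 3 to 60 N. Pads are 32 mm wide; open, the fingers measure 118 mm over their backs; the gripper's body (76 mm by 178 mm) begins 60 mm behind the grasp point.
Start: joints at [1.164, 0.379, 1.734, -0, 1.028, -0.033], TCP at [255.617, 651.673, 213.932] pointing down, gripper open.
Joint ranges: [-2.77, 2.77], [-0.74, 2.19], [0, 2.66], [-1.06, 4.2], [0.31, 2.87], [-3.08, 3.08]. Speed limits (rad/s): [1.89, 1.89, 2.39, 3.14, 3.14, 3.14].

## Interface

Orientations are given as a rotation vector (axis times angle).
In Python, from bench import state, eyes, job, nets gives the robot as it stands.
- The arm moves only by the tool play_rows, never from a script. Its argument "commands" is a list of rows, each a list of 2 entries, a list of its own where there are three numbers: the shift along the tool's x, y, z in cm, then the turn about the tool's z in degrees. In form: [[[dx, dy, dz], spin], ...]. A call has 1 to 5 rows; each row shifts and turns the pose as measured when the row begins, along the tool's axes as they then stand; what a row does not reach is not made up. A row lasts 1/12 s, in which the tool goes at most 41.7 mm and 7.16 degrees, less where a joint would pass 70% of its speed; a pose out of reach is approached as far as the arm can. A call is refused whole if a number of a shift passes 4.17 or a number of a turn 7.16, either way. A call with a gripper value outside its range is refused whole. "hand" is the opening, from 0 (shut) to 1 (fully open), set as the call begins (left out, the last holds). The fingers move at their own pace and stop on an object; "grip_force" is the grip in N (left out, the last holds). Time passes only in rows, so rows that do not move let the fingers close. It gives the time, the measured TCP pose, the force and the opening at its end, in the units of the state.
- state(): the state, without advancing time (a new reading comes with each control period).
- eyes.capture(name): name is "scene" or "top" or "wrist"; returns a dict with "img" (384x512x3 uint8, blue, green, red), "fx", "fy", "cx", "cy" (pixels), "world_from_camera" (4x4, takes a point from camera to world coordinates); the wrist camera has in their place "hand_eye" (4x4, takes a point from camera to tool coordinates, whose origin is the TCP and whose axes are the flange's). Camera axes: x right, y down, z forward; pixel columns grow to the right and rows downward; lengths in mm; the calibration is good to about 2 mm. The wrist camera is an equidistant fisheye: a pixel r from the principal point sees the ray r / f radians off the axis. A picture is of the moment at which its call begins: read the wrist's pose just before it. There is no depth.
- job.finish_job(): hands the job in, once; it reports no verdict.
Trained networks look in the newest picture that a camera, given by its name, has taken for a name from the list of things; names that differ only in an ending like _2 or _b are one class to them, and where a whole thing is asked for, a point or a joint stands for the part that bears it (a point fixed in the world has none). Each returns a list of dicts, best first, with "conf" (0 to 1); they miss things now and then, are a little off and sometimes report something else, mostly with a low value. They report only what shows in the picture. A call takes as long as a camera call. They do not tell look-alikes from the thing itself.
- nets.look_for(target, camera): "position" ([x, y, z] in mm, in world coordinates, good to about 4 mm: the middle of the surface that is visible of it).
- nets.cut_out(target, camera): "region" (384x512 bool, what is visible of it).
- nets.place_of(target, camera): "position" ([x, y, z] in mm, in world coordinates, good to about 4 mm: a listed point, or the origin of a listed thing).
The state is a dict: "time": time; "joint_positions": joint angles; "qvel": joint speeds; "joint_torque": joint torques, N m; "ee_pos": TCP position; "tool_rot": TCP orientation; "ft_force": force on the tool from outside, world axes, zero at the start; "torque": the same for the moment, N m; "opening": finger opening in mm.
Only numpy, scipy, OpenCV 4.12 (cv2) and the standard library are available. Lean on these libraries where they do the work, as an engineer would, in place of code of your own. Each camera call takes 0.05 s, during which the arm holds its last target. There are 200 camera calls.

## Task

Take the amber bottle with the blue cap off the hanger rack: slide it by its cap along the slot to the wide end of the keyhole, lift it out there, and set it down gently, standing upright in the low blue tray. Leave the clear bottle with the white cap hanging where it is.

Things in the scene. Friction and masses are not known exactly. Their poses are not given: they have to be found in the camera images.
- amber_bottle: Amber glass bottle, blue cap, 0.1 kg, 120 mm tall, hung by its neck in either keyhole of the rack. Origin: centre of underside; z up its axis. Body 36 mm diameter to z=58, cone to 70, neck 12 mm diameter to 84, straight cap 32 mm diameter from 84 to 120 (grip it here from above). The cap rests on the plate; 8 mm free play upward. Passes the wide end freely; let go there, it drops through.
- clear_bottle: Bottle of the same shape and size in clear glass with a white cap, hung in the rack's other keyhole. It must stay there. Origin: centre of its underside.
- rack: Fixed rack: aluminium plate 6 mm thick, top 110 mm above the table, x -77 to 65, y -120 to 120 mm. Origin on the table; x points away from the robot, turned up to 0.3 rad. Two keyholes along x at y = -55 and +55 mm: wide end, eight-sided, 56 mm across, centred at x = -35 mm; 18 mm wide slot from there to x = 42 mm. Bottles hang at x = 15 to 34 mm, undersides 26 mm above the table.
- tray: Fixed low open tray of blue plastic, 130 x 130 mm outside, walls 5 mm thick and 20 mm high, floor 5 mm thick. Origin: centre of its underside, on the table; z up. It stands to one side of the rack, left or right.
Mind the look-alikes: they are no part of the job. Leave any turquoise or yellow look-alike of the tray alone.

How it is judged (in metres and radians):
On the way, in this order (a step that is already met when the one before it is completed fails the run):
1. The amber bottle, still hanging through the plate (underside less than 45 mm above the table), has come along its slot to within 15 mm of the centre of the wide end, measured along the slot (x of amber_bottle in the frame of rack between -0.05 and -0.02 m and z of amber_bottle in the frame of rack below 0.045 m), for 0.1 s.
2. The amber bottle has been lifted clear: its underside is above the rack's plate (z of amber_bottle in the frame of rack above 0.112 m), for 0.05 s.
At the end, for the whole second after the job is handed in: The amber bottle stands at rest and upright (within 0.15 rad) on the tray's floor (underside less than 12 mm above the tray's), inside its walls (axis within 48 mm of the tray's centre along each tray axis), released; the clear bottle still hangs within 25 mm of where it was (x of amber_bottle in the frame of tray between -0.048 and 0.048 m and y of amber_bottle in the frame of tray between -0.048 and 0.048 m and z of amber_bottle in the frame of tray between 0 and 0.012 m and angle between amber_bottle's own z axis and vertical below 0.15 rad and linear speed of amber_bottle below 0.03 m/s and distance of clear_bottle from where it was at the start of the episode below 0.025 m); the robot touches nothing.
It fails at once if The clear bottle is moved by more than 25 mm (distance of clear_bottle from where it was at the start of the episode above 0.025 m).
It fails at once if The amber bottle is dropped: free of the fingers and faster than 0.5 m/s (a fall of about 13 mm) (contact force between amber_bottle and the fingers below 0.05 N and linear speed of amber_bottle above 0.5 m/s).
It also fails if it takes over 43 s, if anything falls off the work surface, if the arm or the gripper's body presses on something with over 40 N, if the wrist force passes 120 N, or if a joint passes its speed limit or range.

## Working session

There is one attempt and no reset: what is moved stays moved. The work goes in short steps, Python scripts to look and compute and a tool call to move; the robot and the scene stay as the last step left them, time stands still between calls to the robot, and variables do not carry over. Pictures are saved under pics/ and viewed, on a budget of 10 in all, crops included, one or two more only if the job needs it, and the job is handed in when it is done.

Besides the shell and the picture viewer there is one more tool, called after ">>>" by a JSON object that holds its "fn" and its "kwargs". play_rows: Moves the arm, as the interface text tells. Its arguments: {"type":"object","properties":{"commands":{"type":"array"},"hand":{"type":"number"},"grip_force":{"type":"number"}},"required":["commands"]}

```bash
mkdir -p pics; cat > h.py <<'E'
from bench import state, eyes, job, nets
import numpy as np, cv2
from scipy.spatial.transform import Rotation as R
def px(c,P):
    W=np.linalg.inv(np.array(c["world_from_camera"])); p=W[:3,:3]@np.array(P)+W[:3,3]
    return [c["fx"]*p[0]/p[2]+c["cx"],c["fy"]*p[1]/p[2]+c["cy"]]
def atz(c,u,v,z):
    W=np.array(c["world_from_camera"]); d=W[:3,:3]@np.array([(u-c["cx"])/c["fx"],(v-c["cy"])/c["fy"],1]); o=W[:3,3]
    return o+d*(z-o[2])/d[2]
E
python3 - <<'E'
from h import *
s=state();print(s["time"],s["ee_pos"],s["tool_rot"],s["opening"]); print(R.from_rotvec(s["tool_rot"]).as_matrix().round(3))
ims=[]
for n in("top","scene"):
    c=eyes.capture(n); ims.append(c["img"])
    for t in("amber_bottle","clear_bottle","rack","tray"):
        for f in(nets.place_of,nets.look_for):
            for d in f(t,n)[:3]: print(n,t,f.__name__,np.round(d["position"]),round(d["conf"],2),np.round(px(c,d["position"])))
cv2.imwrite("pics/top.png",ims[0]);cv2.imwrite("pics/scene.png",ims[1])
E
```

```text
0.0 [255.43698344 651.30033207 213.27834493] [-5.83657558e-01 -3.08663765e+00  1.64185313e-03] 91.18099308408495
[[-0.931  0.365 -0.   ]
 [ 0.365  0.931 -0.001]
 [ 0.    -0.001 -1.   ]]
top amber_bottle call [ 559. -205.   23.] 0.58 [338. 165.]
top amber_bottle call [ 555. -202.  146.] 0.76 [348. 157.]
top clear_bottle call [ 556. -310.   26.] 0.59 [380. 166.]
top clear_bottle call [ 554. -308.  147.] 0.79 [397. 158.]
top rack call [ 539. -254.   -1.] 0.93 [355. 175.]
top rack call [ 527. -252.  104.] 0.83 [365. 173.]
top tray call [375. 268.  -0.] 0.95 [154. 234.]
top tray call [578. 203.  -1.] 0.94 [182. 157.]
top tray call [397.  40.  -0.] 0.56 [241. 227.]
top tray call [574. 206.   6.] 0.62 [180. 159.]
top tray call [372. 270.   6.] 0.57 [152. 235.]
scene amber_bottle call [ 554. -195.   24.] 0.85 [196. 259.]
scene amber_bottle call [ 563. -194.  142.] 0.84 [193. 240.]
scene clear_bottle call [ 561. -310.  148.] 0.71 [141. 270.]
scene rack call [ 533. -255.   -0.] 0.96 [170. 270.]
scene rack call [ 556. -261.  109.] 0.79 [165. 262.]
scene tray call [574. 202.  -4.] 0.93 [337. 184.]
scene tray call [ 534. -254.   -0.] 0.51 [170. 270.]
scene tray call [574. 205.   2.] 0.71 [338. 182.]
scene tray call [371. 271.   5.] 0.55 [309. 116.]
```

View pics/top.png

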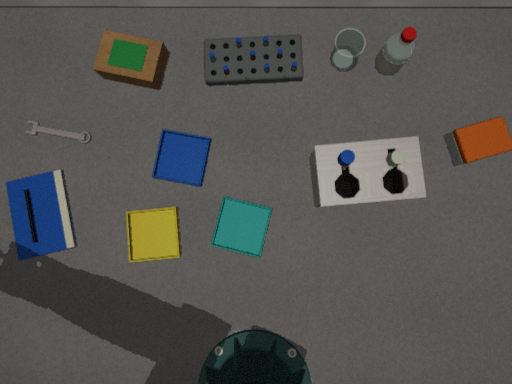

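View pics/scene.png

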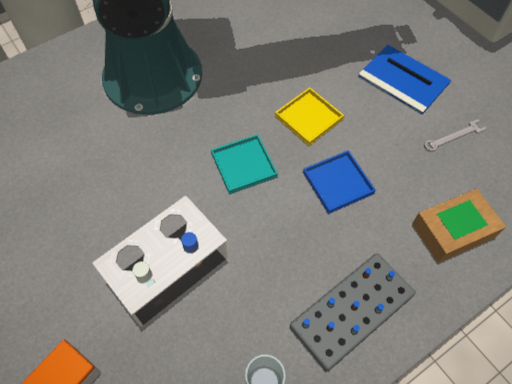

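The top view shows the blue cap at (347,158) and the white cap at about (393,157), both in the rack. The blue tray is at (182,158), with turquoise (242,227) and yellow (153,234) look-alikes. Things that could be mistaken for the target are the white-capped bottle, the red-capped bottle (400,45), the blue book (40,215) and the blue pegs (250,55). I choose the blue cap at (347,158) and the tray at (182,158).

```bash
python3 - <<'E'
from h import *
c=eyes.capture("top"); im=c["img"]
m=nets.cut_out("rack","top")[0]["region"]
sub=im.astype(int); hsv=cv2.cvtColor(im,cv2.COLOR_BGR2HSV)
pl=((hsv[...,1]<40)&(hsv[...,2]>150)).astype(np.uint8); pl[:,:300]=0;pl[:,440:]=0;pl[:120]=0;pl[220:]=0
v,u=np.nonzero(pl); P=np.array([atz(c,a,b,110)[:2] for a,b in zip(u,v)],np.float32)
print("rect",cv2.minAreaRect(P),len(P))
# wide holes: dark inside
dk=(hsv[...,2]<40).astype(np.uint8); dk[:,:325]=0;dk[:,415:]=0;dk[:150]=0;dk[203:]=0
dk=cv2.morphologyEx(dk,cv2.MORPH_OPEN,np.ones((11,11),np.uint8))
n,l,st,ce=cv2.connectedComponentsWithStats(dk)
for i in range(1,n): print(st[i],atz(c,*ce[i],110).round(1))
bl=((hsv[...,0]>100)&(hsv[...,0]<125)&(hsv[...,1]>120)).astype(np.uint8)
n,l,st,ce=cv2.connectedComponentsWithStats(bl)
for i in range(1,n):
  if st[i,4]>60: print("blue",st[i],ce[i],atz(c,*ce[i],146).round(1),atz(c,*ce[i],12).round(1))
ii=[i for i in range(1,n) if abs(ce[i][0]-182)<8 and abs(ce[i][1]-158)<8][0]
v,u=np.nonzero(l==ii);print("tray",cv2.minAreaRect(np.array([atz(c,a,b,15)[:2] for a,b in zip(u,v)],np.float32)))
print(np.array(c["world_from_camera"])[:3,3])
cv2.imwrite("pics/crop.png",cv2.resize(im[120:220,300:440],None,fx=5,fy=5,interpolation=cv2.INTER_CUBIC))
E
```

```text
rect ((531.7284545898438, -259.1222839355469), (139.57994079589844, 237.43666076660156), 6.058339595794678) 4622
[385 171  18  21 349] [ 508.7 -314.1  110. ]
[336 175  22  22 415] [ 497.  -206.8  110. ]
blue [ 152  129   59   57 2470] [181.21497976 157.37489879] [550.4 167.6 146. ] [575.8 201.6  12. ]
blue [338 150  16  16 193] [345.65284974 157.42487047] [ 555.1 -197.2  146. ] [ 581.3 -227.    12. ]
blue [   6  171   61   89 3689] [ 35.67145568 215.52182163] [415.2 487.6 146. ] [417.  577.6  12. ]
tray ((575.77587890625, 200.81143188476562), (133.0161590576172, 129.79136657714844), 80.28147888183594)
[405.09066983 -26.68237301 912.4428342 ]
```

View pics/crop.png

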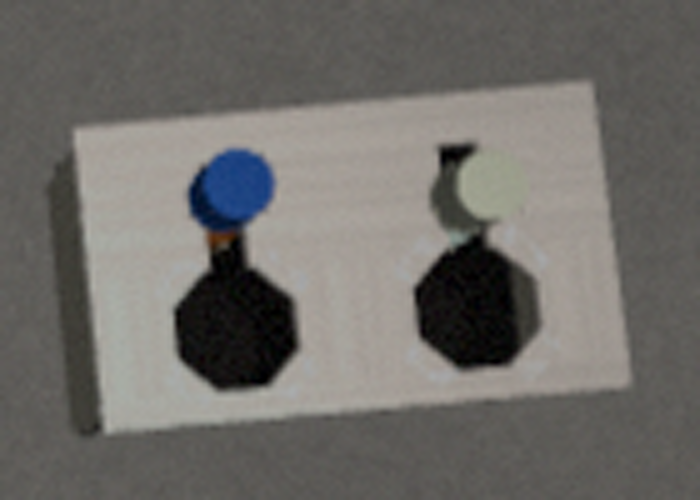

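```bash
cat > plan.py <<'E'
from h import *
import sys
def plan(goal,yang,n=10,step=38,sp=6.9):
    s=state(); p=np.array(s["ee_pos"]); M=R.from_rotvec(s["tool_rot"])
    y=M.as_matrix()[:,1]; a=np.degrees(np.arctan2(y[1],y[0]))
    print("t",round(s["time"],2),"p",p.round(1),"yang",a.round(2),"tiltz",M.as_matrix()[:,2].round(4),"F",np.round(s["ft_force"],1),"open",round(s["opening"],1))
    rows=[]
    for k in range(n):
        d=np.array(goal)-p; L=np.linalg.norm(d); d=d*min(1,step/max(L,1e-9))
        w=np.clip(a-yang,-sp,sp); t=M.inv().apply(d)/10
        rows.append([[round(float(x),2) for x in t],round(float(w),1)])
        p=p+d; a-=w; M=M*R.from_rotvec([0,0,np.radians(w)])
        if L<.5 and abs(w)<.1: break
    for i in range(0,len(rows),5): print(rows[i:i+5])
if __name__=="__main__":
    v=[float(x) for x in sys.argv[1:]]; plan(v[:3],v[3],*([int(v[4])] if len(v)>4 else []),*v[5:])
E
python3 plan.py 557 -201 214 6 30
```

```text
t 1.0 p [255.6 651.7 214. ] yang 68.58 tiltz [ 0.e+00  1.e-04 -1.e+00] F [ 0.2 -0.2 -0.4] open 91.6
[[[-2.49, -2.87, -0.0], 6.9], [[-2.81, -2.55, -0.0], 6.9], [[-3.1, -2.2, -0.0], 6.9], [[-3.34, -1.81, -0.0], 6.9], [[-3.54, -1.39, -0.0], 6.9]]
[[[-3.68, -0.96, -0.0], 6.9], [[-3.77, -0.51, -0.0], 6.9], [[-3.8, -0.05, -0.0], 6.9], [[-3.78, 0.4, -0.0], 6.9], [[-3.7, 0.85, -0.0], 0.5]]
[[[-3.7, 0.88, -0.0], 0.0], [[-3.7, 0.88, -0.0], 0.0], [[-3.7, 0.88, -0.0], 0.0], [[-3.7, 0.88, -0.0], 0.0], [[-3.7, 0.88, -0.0], 0.0]]
[[[-3.7, 0.88, -0.0], 0.0], [[-3.7, 0.88, -0.0], 0.0], [[-3.7, 0.88, -0.0], 0.0], [[-3.7, 0.88, -0.0], 0.0], [[-3.7, 0.88, -0.0], 0.0]]
[[[-3.7, 0.88, -0.0], 0.0], [[-3.7, 0.88, -0.0], 0.0], [[-3.7, 0.88, -0.0], 0.0], [[-2.96, 0.71, -0.0], 0.0], [[0.0, 0.0, 0.0], 0.0]]
```

>>> {"fn": "play_rows", "kwargs": {"commands": [[[-2.5,-2.9,0],6.9],[[-2.8,-2.5,0],6.9],[[-3.1,-2.2,0],6.9],[[-3.3,-1.8,0],6.9],[[-3.5,-1.4,0],6.9]], "hand": 1}}

```text
time: 1.42
ee_pos: [317.4, 472.4, 213.3]
tool_rot: [-1.492, -2.764, -0.004]
ft_force: [1.7, -0.3, -0.7]
opening: 91.0
```

>>> {"fn": "play_rows", "kwargs": {"commands": [[[-3.7,-1.0,0],6.9],[[-3.8,-0.5,0],6.9],[[-3.8,0,0],6.9],[[-3.8,0.4,0],6.9],[[-3.7,0.8,0],0.5]]}}

```text
time: 1.83
ee_pos: [377.4, 282.7, 213.4]
tool_rot: [-2.149, -2.291, -0.007]
ft_force: [-0.1, 0.8, 0.5]
opening: 91.2
```

>>> {"fn": "play_rows", "kwargs": {"commands": [[[-3.7,0.9,0],0],[[-3.7,0.9,0],0],[[-3.7,0.9,0],0],[[-3.7,0.9,0],0],[[-3.7,0.9,0],0]]}}

```text
time: 2.25
ee_pos: [434.9, 92.0, 214.3]
tool_rot: [2.149, 2.29, 0.013]
ft_force: [0.7, 0.1, 0.3]
opening: 91.0
```

```bash
python3 plan.py 557 -201 214 6 15
```

```text
t 2.25 p [434.9  92.  214.3] yang 3.62 tiltz [ 0.0065  0.0053 -1.    ] F [0.7 0.1 0.3] open 91.0
[[[-3.59, 1.24, -0.0], -2.4], [[-3.64, 1.09, -0.0], 0.0], [[-3.64, 1.09, -0.0], 0.0], [[-3.64, 1.09, -0.0], 0.0], [[-3.64, 1.09, -0.0], 0.0]]
[[[-3.64, 1.09, -0.0], 0.0], [[-3.64, 1.09, -0.0], 0.0], [[-3.64, 1.09, -0.0], 0.0], [[-1.29, 0.39, -0.0], 0.0], [[0.0, 0.0, 0.0], 0.0]]
```

>>> {"fn": "play_rows", "kwargs": {"commands": [[[-3.6,1.2,0],-2.4],[[-3.6,1.1,0],0],[[-3.6,1.1,0],0],[[-3.6,1.1,0],0],[[-3.6,1.1,0],0]]}}

```text
time: 2.67
ee_pos: [509.4, -92.2, 215.7]
tool_rot: [2.098, 2.333, 0.017]
ft_force: [1.4, 0.8, 0.4]
opening: 91.2
```

>>> {"fn": "play_rows", "kwargs": {"commands": [[[-3.6,1.1,0],0],[[-3.6,1.1,0],0],[[-3.0,0.9,0],0],[[0,0,0],0],[[0,0,0],0]]}}

```text
time: 3.08
ee_pos: [554.4, -203.2, 216.3]
tool_rot: [2.103, 2.324, 0.018]
ft_force: [0.1, 0.7, -0.3]
opening: 91.5
```

```bash
python3 - <<'E'
from h import *
s=state();c=eyes.capture("wrist");H=np.array(c["hand_eye"]);T=R.from_rotvec(s["tool_rot"]).as_matrix();p=np.array(s["ee_pos"])
print(p.round(1),T.round(4).tolist(),{k:c[k] for k in("fx","fy","cx","cy")});print(H.round(2))
hsv=cv2.cvtColor(c["img"],cv2.COLOR_BGR2HSV)
bl=((hsv[...,0]>100)&(hsv[...,0]<125)&(hsv[...,1]>120)).astype(np.uint8)
n,l,st,ce=cv2.connectedComponentsWithStats(bl)
for i in range(1,n):
    if st[i,4]>60: print(st[i],ce[i])
for f in(nets.place_of,nets.look_for):
  for t in("amber_bottle","clear_bottle","rack"):
    for d in f(t,"wrist")[:2]: print(t,np.round(d["position"],1),d["conf"])
cv2.imwrite("pics/w1.png",c["img"])
E
python3 plan.py 557 -201 118 6.05
```

```text
[ 554.4 -203.2  216.3] [[-0.0998, 0.9949, 0.0134], [0.995, 0.0998, 0.0035], [0.0022, 0.0136, -0.9999]] {'fx': 297.3186396354542, 'fy': 297.3186396354542, 'cx': 252.03686944067837, 'cy': 189.9696544259994}
[[   0.     -0.96   -0.27   76.29]
 [   1.      0.     -0.     -0.18]
 [   0.     -0.27    0.96 -170.47]
 [   0.      0.      0.      1.  ]]
[449 107   9   9  61] [453.1147541  111.19672131]
[237 180  34  33 877] [253.24287343 195.57810718]
amber_bottle [ 556.8 -198.4   26.9] 0.93
rack [ 5.363e+02 -2.589e+02 -5.000e-01] 0.75
amber_bottle [ 558.8 -193.8  146.5] 0.75
clear_bottle [ 553.2 -306.7  149.9] 0.71
rack [ 529.9 -225.1  109.6] 0.69
t 3.43 p [ 554.2 -201.1  216.7] yang 5.9 tiltz [ 0.0137  0.0034 -0.9999] F [ 0.2  0.1 -0. ] open 91.1
[[[-0.01, 0.06, 3.8], -0.2], [[-0.01, 0.05, 3.8], 0.0], [[-0.01, 0.03, 2.28], 0.0], [[0.0, 0.0, 0.0], 0.0]]
```

View pics/w1.png

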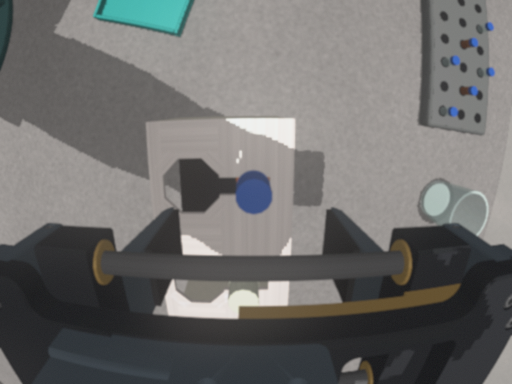

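The wrist view confirms the blue cap at (253,195), in the slot beside its keyhole's wide end (200,185). The white cap is at (243,298), behind the gripper. The cap works out to about (556.5, -200), so I descend there.

>>> {"fn": "play_rows", "kwargs": {"commands": [[[0.1,0.2,3.2],0],[[0,0.1,3.2],0],[[0,0.1,2.4],0],[[0,0,0.9],0],[[0,0,0],0]]}}

```text
time: 3.85
ee_pos: [561.3, -197.0, 119.7]
tool_rot: [2.09, 2.327, 0.022]
ft_force: [-0.5, 0.8, -0.3]
opening: 91.0
```

```bash
python3 plan.py 556.5 -200 118 6.05; python3 - <<'E'
from h import *
c=eyes.capture("wrist");cv2.imwrite("pics/w2.png",c["img"])
E
```

```text
t 3.85 p [ 561.3 -197.   119.7] yang 6.13 tiltz [ 0.0194  0.0012 -0.9998] F [-0.5  0.8 -0.3] open 91.0
[[[-0.25, -0.52, 0.16], 0.1], [[0.0, 0.0, 0.0], 0.0]]
```

View pics/w2.png

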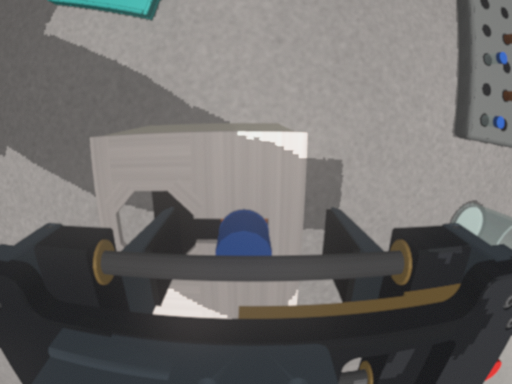

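The cap sits between the open fingers at (244,235), slightly left of centre. I correct and close.

>>> {"fn": "play_rows", "kwargs": {"commands": [[[-0.25,-0.5,0.1],0],[[0,0,0],0]]}}

```text
time: 4.07
ee_pos: [557.4, -200.2, 121.5]
tool_rot: [2.088, 2.326, 0.023]
ft_force: [0.2, -0.2, -0.9]
opening: 91.0
```

>>> {"fn": "play_rows", "kwargs": {"commands": [[[0,0,0],0],[[0,0,0],0],[[0,0,0],0],[[0,0,0],0],[[0,0,0],0]], "hand": 0, "grip_force": 20}}

```text
time: 4.48
ee_pos: [559.2, -201.5, 126.1]
tool_rot: [2.085, 2.321, 0.026]
ft_force: [-0.4, 0.7, 0.1]
opening: 60.7
```

>>> {"fn": "play_rows", "kwargs": {"commands": [[[0,0,0],0],[[0,0,0],0],[[0,0,0],0],[[0,0,0],0],[[0,0,0],0]]}}

```text
time: 4.9
ee_pos: [559.3, -201.5, 126.3]
tool_rot: [2.084, 2.321, 0.026]
ft_force: [0.4, 0.6, 1.8]
opening: 31.4
```

```bash
python3 plan.py 556.5 -200 122 6.05; python3 plan.py 497 -206.5 122 6.05 10 10
```

```text
t 4.9 p [ 559.3 -201.5  126.3] yang 6.15 tiltz [ 0.0275 -0.0022 -0.9996] F [0.4 0.6 1.8] open 31.4
[[[0.18, -0.27, 0.42], 0.1], [[0.0, 0.0, 0.0], 0.0]]
t 4.9 p [ 559.3 -201.5  126.3] yang 6.15 tiltz [ 0.0275 -0.0022 -0.9996] F [0.4 0.6 1.8] open 31.4
[[[0.03, -1.0, 0.04], 0.1], [[0.03, -1.0, 0.04], 0.0], [[0.03, -1.0, 0.04], 0.0], [[0.03, -1.0, 0.04], 0.0], [[0.03, -1.0, 0.04], 0.0]]
[[[0.03, -1.0, 0.04], 0.0], [[0.01, -0.26, 0.01], 0.0], [[0.0, 0.0, 0.0], 0.0]]
```

Gripped (31.4 mm), but the tool drifted up to z=126, so the grip is near the top of the cap. I open, go 9 mm lower and grip again.

>>> {"fn": "play_rows", "kwargs": {"commands": [[[0,0,0],0],[[0,0,0],0],[[0,0,0],0]], "hand": 0.55}}

```text
time: 5.15
ee_pos: [559.3, -201.5, 126.2]
tool_rot: [2.085, 2.321, 0.026]
ft_force: [1.0, -1.2, 0.1]
opening: 48.2
```

>>> {"fn": "play_rows", "kwargs": {"commands": [[[0.1,-0.1,0.5],0],[[0,0,0.4],0],[[0,0,0.2],0],[[0,0,0],0]]}}

```text
time: 5.48
ee_pos: [558.2, -200.4, 113.8]
tool_rot: [2.085, 2.321, 0.026]
ft_force: [-0.5, 0.3, 0.0]
opening: 49.8
```

```bash
python3 plan.py 558 -200 116 6.05
```

```text
t 5.48 p [ 558.2 -200.4  113.8] yang 6.15 tiltz [ 0.0273 -0.002  -0.9996] F [-0.5  0.3  0. ] open 49.8
[[[0.04, -0.01, -0.22], 0.1], [[0.0, 0.0, 0.0], 0.0]]
```

>>> {"fn": "play_rows", "kwargs": {"commands": [[[0,0,-0.3],0],[[0,0,0],0],[[0,0,0],0],[[0,0,0],0],[[0,0,0],0]], "hand": 0, "grip_force": 20}}

```text
time: 5.9
ee_pos: [558.2, -200.4, 116.9]
tool_rot: [2.085, 2.321, 0.026]
ft_force: [0.2, -0.9, -1.4]
opening: 31.4
```

>>> {"fn": "play_rows", "kwargs": {"commands": [[[0,0,0],0],[[0,0,0],0]]}}

```text
time: 6.07
ee_pos: [558.0, -200.4, 116.9]
tool_rot: [2.085, 2.321, 0.026]
ft_force: [-0.4, -0.7, -0.6]
opening: 31.6
```

```bash
python3 plan.py 558 -200 120 6.05;python3 plan.py 497 -206.5 120 6.05 10 8
```

```text
t 6.07 p [ 558.  -200.4  116.9] yang 6.15 tiltz [ 0.0269 -0.0018 -0.9996] F [-0.4 -0.7 -0.6] open 31.6
[[[0.04, 0.01, -0.31], 0.1], [[0.0, 0.0, 0.0], 0.0]]
t 6.07 p [ 558.  -200.4  116.9] yang 6.15 tiltz [ 0.0269 -0.0018 -0.9996] F [-0.4 -0.7 -0.6] open 31.6
[[[0.01, -0.8, -0.06], 0.1], [[0.0, -0.8, -0.06], 0.0], [[0.0, -0.8, -0.06], 0.0], [[0.0, -0.8, -0.06], 0.0], [[0.0, -0.8, -0.06], 0.0]]
[[[0.0, -0.8, -0.06], 0.0], [[0.0, -0.8, -0.06], 0.0], [[0.0, -0.54, -0.04], 0.0], [[0.0, 0.0, 0.0], 0.0]]
```

>>> {"fn": "play_rows", "kwargs": {"commands": [[[0,0,-0.3],0],[[0,-0.6,-0.02],0],[[0,-0.8,-0.02],0],[[0,-0.8,-0.02],0],[[0,0,0],0]]}}

```text
time: 6.48
ee_pos: [533.6, -202.7, 120.0]
tool_rot: [2.085, 2.322, 0.025]
ft_force: [0.4, -0.6, -1.2]
opening: 31.4
```

```bash
python3 plan.py 497.3 -206.8 120 6.05 10 8
```

```text
t 6.48 p [ 533.6 -202.7  120. ] yang 6.18 tiltz [ 0.0263 -0.0017 -0.9997] F [ 0.4 -0.6 -1.2] open 31.4
[[[-0.0, -0.8, -0.02], 0.1], [[-0.01, -0.8, -0.02], 0.0], [[-0.01, -0.8, -0.02], 0.0], [[-0.01, -0.8, -0.02], 0.0], [[-0.0, -0.45, -0.01], 0.0]]
[[[0.0, 0.0, 0.0], 0.0]]
```

Going smoothly at low force (about 1 N). I carry on to the wide end.

>>> {"fn": "play_rows", "kwargs": {"commands": [[[0,-0.8,-0.02],0],[[0,-0.8,-0.02],0],[[0,-0.8,-0.02],0],[[0,-0.7,-0.02],0],[[0,-0.2,0],0]]}}

```text
time: 6.9
ee_pos: [496.6, -206.6, 119.9]
tool_rot: [2.085, 2.322, 0.025]
ft_force: [0.8, 0.2, -1.8]
opening: 31.4
```

>>> {"fn": "play_rows", "kwargs": {"commands": [[[0,0,0],0],[[0,0,0],0]]}}

```text
time: 7.07
ee_pos: [495.8, -206.8, 120.0]
tool_rot: [2.086, 2.321, 0.025]
ft_force: [0.0, 0.5, -1.7]
opening: 31.3
```

```bash
python3 plan.py 497.2 -206.8 120 6.05 10 8; python3 - <<'E'
from h import *
c=eyes.capture("top");cv2.imwrite("pics/t2.png",cv2.resize(c["img"][110:220,290:440],None,fx=5,fy=5))
s=state();c=eyes.capture("scene");cv2.imwrite("pics/s2.png",cv2.resize(c["img"][180:330,80:280],None,fx=4,fy=4))
print(px(c,[497,-207,146]),px(c,[497,-207,110]))
E
```

```text
t 7.07 p [ 495.8 -206.8  120. ] yang 6.11 tiltz [ 0.0261 -0.0016 -0.9997] F [ 0.   0.5 -1.7] open 31.3
[[[-0.02, 0.14, 0.01], 0.1], [[0.0, 0.0, 0.0], 0.0]]
[np.float64(170.388790421272), np.float64(219.0511471173189)] [np.float64(172.89233431160363), np.float64(226.57972580523398)]
```

View pics/s2.png

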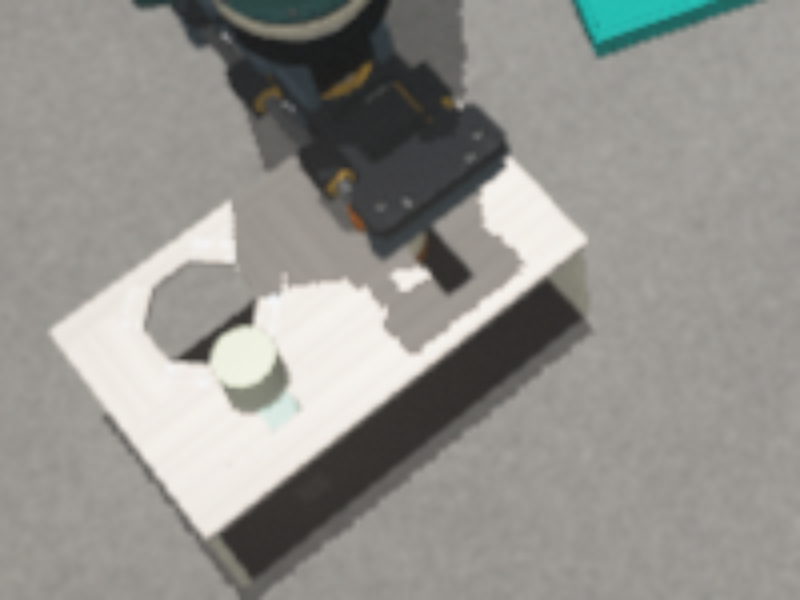

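The slot is empty, the bottle is at the wide end and the white-capped bottle is untouched at (245,360) in the crop. I lift straight up.

>>> {"fn": "play_rows", "kwargs": {"commands": [[[0,0.15,0],0],[[0,0,-0.5],0],[[0,0.03,-1.2],0],[[0,0.03,-1.2],0],[[0,0.03,-1.2],0]]}}

```text
time: 7.58
ee_pos: [497.4, -205.7, 162.4]
tool_rot: [2.087, 2.325, 0.024]
ft_force: [-0.0, -0.4, -0.6]
opening: 31.3
```

```bash
python3 plan.py 497.2 -206.8 230 6.05 10 20
```

```text
t 7.58 p [ 497.4 -205.7  162.4] yang 6.16 tiltz [ 0.023  -0.     -0.9997] F [-0.  -0.4 -0.6] open 31.3
[[[-0.04, 0.04, -2.0], 0.1], [[-0.04, 0.04, -2.0], 0.0], [[-0.04, 0.04, -2.0], 0.0], [[-0.01, 0.01, -0.76], 0.0], [[0.0, 0.0, 0.0], 0.0]]
```

>>> {"fn": "play_rows", "kwargs": {"commands": [[[-0.1,0.05,-1.8],0],[[0,0.05,-1.8],0],[[0,0.05,-1.8],0],[[0,0.02,-1.0],0],[[0,0,0],0]]}}

```text
time: 8.0
ee_pos: [499.4, -207.0, 237.9]
tool_rot: [2.082, 2.32, 0.027]
ft_force: [-0.5, -0.9, -0.2]
opening: 31.1
```

```bash
python3 plan.py 575 201 232 6.05 30 38; python3 - <<'E'
from h import *
c=eyes.capture("scene");cv2.imwrite("pics/s3.png",cv2.resize(c["img"][150:330,80:280],None,fx=3,fy=3))
E
```

```text
t 8.0 p [ 499.4 -207.   237.9] yang 6.2 tiltz [ 0.0295 -0.0032 -0.9996] F [-0.5 -0.9 -0.2] open 31.1
[[[3.64, 1.09, 0.06], 0.1], [[3.64, 1.08, 0.06], 0.0], [[3.64, 1.08, 0.06], 0.0], [[3.64, 1.08, 0.06], 0.0], [[3.64, 1.08, 0.06], 0.0]]
[[[3.64, 1.08, 0.06], 0.0], [[3.64, 1.08, 0.06], 0.0], [[3.64, 1.08, 0.06], 0.0], [[3.64, 1.08, 0.06], 0.0], [[3.64, 1.08, 0.06], 0.0]]
[[[3.35, 0.99, 0.06], 0.0], [[0.0, 0.0, 0.0], 0.0]]
```

View pics/s3.png

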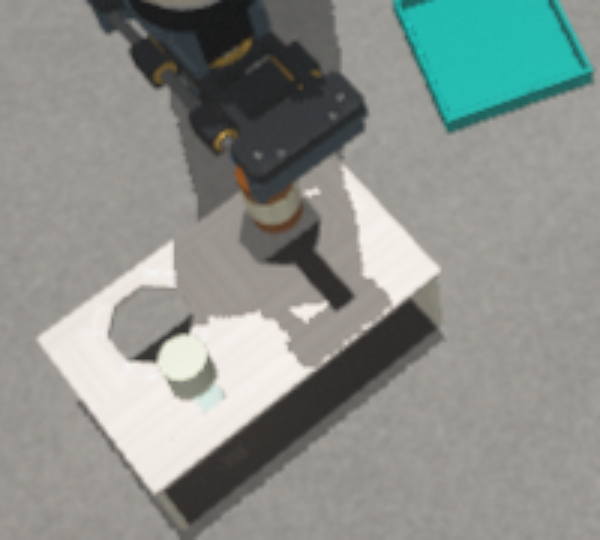

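The bottle hangs from the gripper, clear above the plate, and the clear bottle has not moved. I carry it to the blue tray.

>>> {"fn": "play_rows", "kwargs": {"commands": [[[1.5,0.4,0],0],[[2.5,0.7,0],0],[[3.2,1.0,0],0],[[3.2,1.0,0],0],[[3.2,1.0,0],0]]}}

```text
time: 8.47
ee_pos: [523.9, -66.9, 234.4]
tool_rot: [2.092, 2.314, 0.024]
ft_force: [-0.2, 0.1, -1.4]
opening: 31.5
```

>>> {"fn": "play_rows", "kwargs": {"commands": [[[3.2,1.0,0],0],[[3.2,1.0,0],0],[[3.2,1.0,0],0],[[3.2,1.0,0],0],[[3.2,1.0,0],0]]}}

```text
time: 8.88
ee_pos: [555.2, 105.7, 229.8]
tool_rot: [2.096, 2.316, 0.017]
ft_force: [0.2, 0.1, -0.6]
opening: 31.6
```

```bash
python3 plan.py 575 201 232 6.05 30 32
```

```text
t 8.88 p [555.2 105.7 229.8] yang 5.73 tiltz [ 0.0205 -0.0038 -0.9998] F [ 0.2  0.1 -0.6] open 31.6
[[[3.05, 0.96, -0.07], -0.3], [[3.05, 0.98, -0.07], 0.0], [[3.05, 0.98, -0.07], 0.0], [[0.13, 0.04, -0.0], 0.0], [[0.0, 0.0, 0.0], 0.0]]
```

>>> {"fn": "play_rows", "kwargs": {"commands": [[[3.0,0.9,0],0],[[2.8,0.9,0],0],[[1.8,0.6,0],0],[[0.5,0.2,0],0],[[0,0,0],0]]}}

```text
time: 9.3
ee_pos: [571.0, 198.7, 224.2]
tool_rot: [2.092, 2.325, 0.009]
ft_force: [-0.6, 0.4, -1.0]
opening: 31.8
```

```bash
python3 plan.py 575 201 102 6.05 30 20; python3 - <<'E'
from h import *
c=eyes.capture("scene");cv2.imwrite("pics/s4.png",cv2.resize(c["img"][80:260,240:440],None,fx=3,fy=3))
E
```

```text
t 9.3 p [571.  198.7 224.2] yang 6.06 tiltz [ 0.0143 -0.0048 -0.9999] F [-0.6  0.4 -1. ] open 31.8
[[[0.04, 0.04, 2.0], 0.0], [[0.04, 0.04, 2.0], 0.0], [[0.04, 0.04, 2.0], 0.0], [[0.04, 0.04, 2.0], 0.0], [[0.04, 0.04, 2.0], 0.0]]
[[[0.04, 0.04, 2.0], 0.0], [[0.01, 0.0, 0.23], 0.0], [[0.0, 0.0, 0.0], 0.0]]
```

View pics/s4.png

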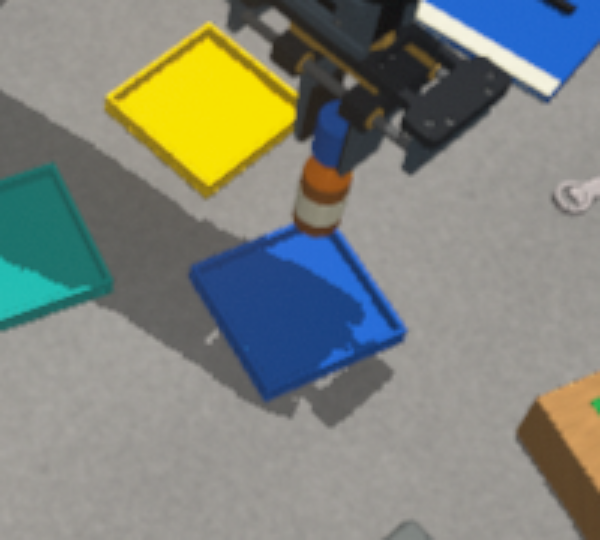

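The bottle is held upright above the blue tray. I lower it quickly first, then slowly until it touches.

>>> {"fn": "play_rows", "kwargs": {"commands": [[[0.1,0.1,1.2],0],[[0.1,0.1,2.2],0],[[0,0.05,2.4],0],[[0,0,2.2],0],[[0,0,1.4],0]]}}

```text
time: 9.77
ee_pos: [575.2, 194.6, 126.5]
tool_rot: [2.095, 2.318, 0.014]
ft_force: [-0.9, -0.8, -1.4]
opening: 31.2
```

>>> {"fn": "play_rows", "kwargs": {"commands": [[[0,0,0.3],0],[[0,0,0],0],[[0,0,0],0]]}}

```text
time: 10.02
ee_pos: [572.4, 190.6, 118.4]
tool_rot: [2.102, 2.318, 0.004]
ft_force: [-0.3, -0.3, -0.8]
opening: 31.2
```

```bash
python3 plan.py 575 201 98 6.05 30 4
```

```text
t 10.02 p [572.4 190.6 118.4] yang 5.59 tiltz [ 0.0114 -0.0066 -0.9999] F [-0.3 -0.3 -0.8] open 31.2
[[[0.18, 0.06, 0.35], -0.5], [[0.18, 0.06, 0.35], 0.0], [[0.18, 0.06, 0.35], 0.0], [[0.18, 0.06, 0.35], 0.0], [[0.18, 0.06, 0.35], 0.0]]
[[[0.14, 0.05, 0.27], 0.0], [[0.0, 0.0, 0.0], 0.0]]
```

>>> {"fn": "play_rows", "kwargs": {"commands": [[[0.5,0.1,0.4],0],[[0.4,0.1,0.4],0],[[0.2,0,0.3],0],[[0,0,0.2],0],[[0,0,0],0]]}}

```text
time: 10.43
ee_pos: [575.4, 202.7, 107.2]
tool_rot: [2.101, 2.315, 0.011]
ft_force: [-0.1, 0.8, -1.0]
opening: 31.5
```

>>> {"fn": "play_rows", "kwargs": {"commands": [[[0,0,0],0],[[0,0,0],0]]}}

```text
time: 10.6
ee_pos: [575.6, 203.0, 107.5]
tool_rot: [2.1, 2.315, 0.012]
ft_force: [0.2, -0.3, -0.8]
opening: 31.4
```

```bash
python3 plan.py 575 200 96 6.05 30 4
```

```text
t 10.6 p [575.6 203.  107.5] yang 5.57 tiltz [ 0.0166 -0.005  -0.9999] F [ 0.2 -0.3 -0.8] open 31.4
[[[-0.1, -0.04, 0.39], -0.5], [[-0.1, -0.04, 0.39], 0.0], [[-0.09, -0.04, 0.38], 0.0], [[0.0, 0.0, 0.0], 0.0]]
```

>>> {"fn": "play_rows", "kwargs": {"commands": [[[0,0,0.2],0],[[0,0,0.2],0],[[0,0,0.2],0],[[0,0,0.1],0],[[0,0,0],0]]}}

```text
time: 11.02
ee_pos: [575.9, 203.0, 100.2]
tool_rot: [2.1, 2.315, 0.012]
ft_force: [0.5, -0.2, -0.7]
opening: 31.6
```

>>> {"fn": "play_rows", "kwargs": {"commands": [[[0,0,0.1],0],[[0,0,0.1],0],[[0,0,0],0]]}}

```text
time: 11.27
ee_pos: [575.9, 202.9, 97.9]
tool_rot: [2.1, 2.315, 0.012]
ft_force: [-0.0, 0.2, -0.5]
opening: 31.6
```

>>> {"fn": "play_rows", "kwargs": {"commands": [[[0,0,0.1],0],[[0,0,0],0]]}}

```text
time: 11.43
ee_pos: [575.9, 202.8, 96.8]
tool_rot: [2.1, 2.315, 0.012]
ft_force: [-0.1, -0.3, -1.5]
opening: 31.5
```

>>> {"fn": "play_rows", "kwargs": {"commands": [[[0,0,0.1],0],[[0,0,0],0]]}}

```text
time: 11.6
ee_pos: [576.0, 202.9, 95.8]
tool_rot: [2.1, 2.315, 0.012]
ft_force: [-0.4, 0.0, -0.2]
opening: 31.7
```

```bash
python3 - <<'E'
from h import *
c=eyes.capture("scene");cv2.imwrite("pics/s5.png",cv2.resize(c["img"][100:260,260:430],None,fx=4,fy=4))
E
```

```text
(no output)
```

View pics/s5.png

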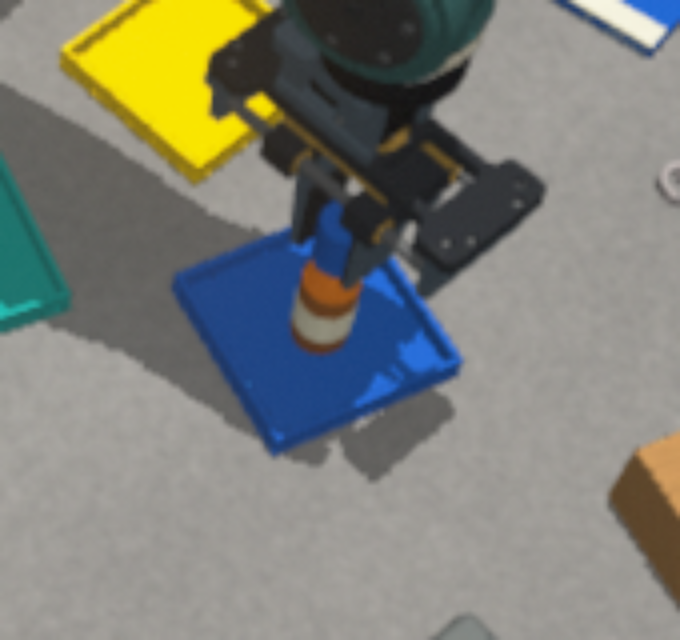

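The bottle is upright over the middle of the tray, underside at (322,345) in the crop, and almost at the floor. I feel for contact in 1 mm steps.

>>> {"fn": "play_rows", "kwargs": {"commands": [[[0,0,0.1],0],[[0,0,0],0]]}}

```text
time: 11.82
ee_pos: [576.8, 203.1, 95.8]
tool_rot: [2.1, 2.314, 0.014]
ft_force: [-0.8, -0.4, -1.0]
opening: 31.5
```

>>> {"fn": "play_rows", "kwargs": {"commands": [[[0,0,0.1],0],[[0,0,0],0]]}}

```text
time: 11.98
ee_pos: [577.6, 203.3, 95.7]
tool_rot: [2.099, 2.314, 0.016]
ft_force: [0.1, -0.9, -1.6]
opening: 31.5
```

z has stopped at 95.8, so the bottle is on the floor (contact was expected at about 96). I release.

>>> {"fn": "play_rows", "kwargs": {"commands": [[[0,0,0],0],[[0,0,0],0],[[0,0,0],0],[[0,0,0],0],[[0,0,0],0]], "hand": 0.8}}

```text
time: 12.4
ee_pos: [577.7, 203.3, 95.5]
tool_rot: [2.099, 2.314, 0.017]
ft_force: [0.7, 0.1, 0.9]
opening: 61.7
```

>>> {"fn": "play_rows", "kwargs": {"commands": [[[0,0,-0.5],0],[[0,0,-1.2],0],[[0,0,-2],0],[[0,0,-2],0],[[0,0,-2],0]]}}

```text
time: 12.82
ee_pos: [573.5, 202.8, 173.5]
tool_rot: [2.102, 2.316, 0.007]
ft_force: [-0.1, 0.2, -0.7]
opening: 72.7
```

>>> {"fn": "play_rows", "kwargs": {"commands": [[[0,0,-2],0],[[0,0,-2],0],[[0,0,-1],0],[[0,0,0],0],[[0,0,0],0]]}}

```text
time: 13.23
ee_pos: [574.4, 203.8, 234.7]
tool_rot: [2.099, 2.313, 0.019]
ft_force: [-0.2, -0.3, -0.4]
opening: 72.9
```

```bash
python3 - <<'E'
from h import *
s=state();print(s["time"],s["ee_pos"],s["opening"])
for n in("scene","top"):
    c=eyes.capture(n)
    for t in("amber_bottle","clear_bottle","tray"):
        for d in nets.place_of(t,n)[:2]+nets.look_for(t,n)[:1]: print(n,t,np.round(d["position"]),round(d["conf"],2))
    if n=="scene": cv2.imwrite("pics/s6.png",c["img"])
E
```

```text
13.2333 [574.44052688 203.81462728 234.71475807] 72.94117734034484
scene amber_bottle [577. 207.   2.] 0.88
scene amber_bottle [585. 202.  67.] 0.78
scene clear_bottle [ 551. -313.   28.] 0.91
scene clear_bottle [ 563. -312.  146.] 0.72
scene tray [398.  40.  -2.] 0.9
scene tray [373. 272.   1.] 0.74
scene tray [586. 191.   6.] 0.91
top amber_bottle [581. 199.   4.] 0.9
top amber_bottle [574. 192.  98.] 0.89
top clear_bottle [ 557. -309.   28.] 0.68
top clear_bottle [ 553. -306.  150.] 0.79
top tray [576. 206.  -3.] 0.79
top tray [376. 270.   4.] 0.77
top tray [568. 190.   5.] 0.92
```

View pics/s6.png

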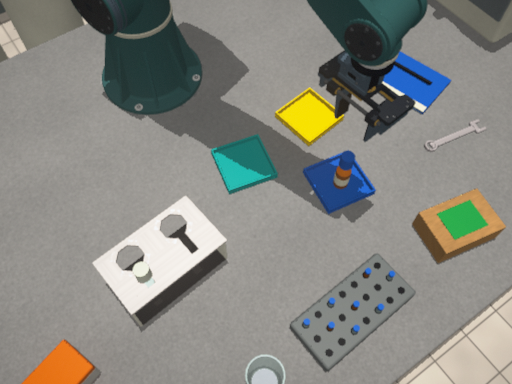

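The amber bottle stands upright in the blue tray (342,180), the clear bottle still hangs at (141,270), and the gripper is well clear. I hand the job in.

```bash
python3 -c "
from h import *
print(job.finish_job())"
```

```text
the job is handed in; nothing more can be done
None
```

The amber bottle is off the rack and standing upright in the blue tray, and I handed the job in at about 13 s of the 43 s allowed. I slid it by its cap to the wide end of the keyhole, lifted it clear there, and set it down. No verdict was given.

**Last checks:**
- **Amber bottle:** the networks put it at about (579, 203), within about 5 mm of the tray's centre at (576, 201). The last picture shows it upright.
- **Clear bottle:** it still hangs at about (555, -310), unchanged within the networks' accuracy of about 4 mm.
- **Gripper:** it is open, with the fingertips about 110 mm above the cap.

**What did not go cleanly:**
- **First grip:** the tool drifted up and gripped too high on the cap, so I opened and gripped again 9 mm lower.
- **Touchdown:** the force reading showed no clear contact. I released because the height stopped falling at the value I expected for the tray floor.
- **Tilt:** the tool was tilted by up to about 0.03 rad during the moves, well inside the 0.15 rad limit for the bottle.

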